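# Set out the wax for the next joint

## Task

Set out the wax for the next joining job at the steel bench block: lay the thickest wax block flat on the middle of the bench block, and the thinnest one flat and centred on top of it, lengths in line. Lay the middle-thickness wax block flat on the desk halfway along the straight line between the bench block and the spirit lamp that will warm it, and lay the tape roll flat on the desk straight behind the middle of the bench block's far side (the side away from the robot), about 25 mm clear of it. Do not shift the lighter or the snips, and let go of everything.

Things in the scene. Friction and masses are not known exactly. Their poses are not given: they have to be found in the camera images.
- bench_block: fixed plain steel bench block, 80 x 80 mm, top face 20 mm above the desk. Origin at the centre of its underside on the desk; +x points to its far side (away from the robot), +y to its left side, z up; it stands turned by up to about 9 degrees
- spirit_lamp: fixed small spirit lamp, purple round base with a capped burner, 67 mm across, 78 mm high. Origin at the centre of its underside on the desk. It stands beside the bench block, straight out from its left or its right side, with its centre 232 to 240 mm from the bench block's; an olive tin stands on the other side
- grit_tin: fixed round olive tin of black grit, 87 mm across, 45 mm high, not used; origin at the centre of its underside. It stands on the side of the bench block where the lamp is not
- thick_block: the thickest wax block, 30 mm (own x) x 46 mm (own y, length) x 26 mm high, blue wax, the shortest seen from above; origin at the centre of its underside
- middle_block: the wax block of middle thickness, 32 mm (own x) x 52 mm (own y, length) x 20 mm high, green wax; origin at the centre of its underside
- thin_block: the thinnest wax block, 26 mm (own x) x 60 mm (own y, length) x 14 mm high, green wax, the longest and narrowest seen from above; origin at the centre of its underside
- tape_roll: roll of masking tape lying flat, 62 mm outer diameter, 18 mm high; origin at the centre of its underside
- lighter: lighter lying on the desk, 24 x 76 mm (length along own y) x 12 mm high, loose, a bystander; origin at the centre of its underside
- snips: small pliers-like snips with pale handles lying on the desk near the robot, 44 x 110 mm (length along own y) x 11 mm high, loose, a bystander; origin at the centre of the underside

How it is judged:
By the outcome, as a careful person would: the job done as asked, in the order asked, and still so for the second after the job is handed in, with the robot touching nothing.
It also fails if it takes over 101 s, if anything falls off the work surface, if the arm or the gripper's body presses on something with over 40 N, if the wrist force passes 120 N, or if a joint passes its speed limit or range.

## Robot

A 6-joint arm with a two-finger parallel gripper is mounted at the origin on a cart in front of the work surface, level with it; the furniture and walls round the work are solid. World frame = base frame: x ahead of the robot, y to its left, z up, the work surface at z = 0. Lengths are in mm, angles in rad, forces in N, time in s.
With the tool pointing down it reaches from about 300 to 825 mm from the base axis. Payload 5.4 kg.
Tool frame: the origin (TCP) lies midway between the tips of the shut fingers; the grasp point (between the pads) lies 19 mm behind it; z points along the fingers, y is the line along which they close (so a half turn about z gives the same grasp; the last joint's range is limited). The gripper opens to 92 mm and grips with 3 to 60 N. Pads are 20 mm wide; open, the fingers measure 128 mm over their backs; the gripper's body (75 mm by 189 mm) begins 69 mm behind the grasp point.
Start: joints at [1.138, 0.158, 1.597, -0, 1.386, -0.21], TCP at [127.064, 560.768, 214.601] pointing down, gripper open.
Joint ranges: [-2.91, 2.91], [-0.94, 2.29], [0.18, 2.7], [-1.29, 4.43], [0.17, 2.64], [-3, 3]. Speed limits (rad/s): [2.57, 2.57, 3.14, 3.14, 3.14, 3.14].

## Interface

Orientations are given as a rotation vector (axis times angle).
In Python, from workcell import bot gives the robot as it stands.
- The arm moves only by the tool drive_tool, never from a script. Its argument "steps" is a list of rows, each a list of 3 entries, a list of its own where there are three numbers: the shift along the tool's x, y, z in shares of 0.8 m (1.0 is 0.8 m), then the turn, a rotation vector about the tool's x, y, z in normalised numbers (1 is 90 degrees), then the opening, from 0 (shut) to 1 (fully open). In form: [[[x, y, z], [ax, ay, az], claw], ...]. A call has 1 to 12 rows; each row is the pose to reach, as a shift and turn from the pose commanded when the call began, along the tool's axes at that moment; what a row does not reach only later rows make up. A row lasts 1/8 s, in which the tool goes at most 62.5 mm and 10.7 degrees, less where a joint would pass 70% of its speed; a pose out of reach is approached as far as the arm can. No shift or turn number may pass 1 either way. A call with a gripper value outside its range is refused whole. The fingers move at their own pace and stop on an object; "grip_force" is the grip in N (left out, the last holds). Time passes only in rows, so rows that repeat a pose let the fingers close. It gives the time, the measured TCP pose, the force, the opening and the grip force at its end, in the units of the state.
- bot.read_state(): the state, without advancing time (a new reading comes with each control period).
- bot.camera(name): name is "scene" or "top"; returns a dict with "color" (420x560x3 uint8, red, green, blue), "vfov" (degrees; the focal length in pixels is half the picture's height over the tangent of half this angle, whatever the lens; pixels are square), "cx", "cy" (the principal point, pixels), "rvec" (rotation vector, rad) and "tvec" (3), from world to camera coordinates, as OpenCV has them. Camera axes: x right, y down, z forward; pixel columns grow to the right and rows downward; lengths in mm; the calibration is good to about 2 mm. A picture is of the moment at which its call begins. There is no depth.
- bot.close_job(): hands the job in; it is judged then, once.
The state is a dict: "time_s": time; "joints": joint angles; "qvel": joint speeds; "effort": joint torques, N m; "tool_pos": TCP position; "tool_rot": TCP orientation; "ft_force": force on the tool from outside, world axes, zero at the start; "torque": the same for the moment, N m; "finger_gap": finger opening in mm; "finger_force": force on a finger pad.
Only numpy, scipy, OpenCV 4.12 (cv2) and the standard library are available. Lean on these libraries where they do the work, as an engineer would, in place of code of your own. Each camera call takes 0.05 s, during which the arm holds its last target. There are 200 camera calls.

## Working session

There is one attempt and no reset: what is moved stays moved. The work goes in short steps, Python scripts to look and compute and a tool call to move; the robot and the scene stay as the last step left them, time stands still between calls to the robot, and variables do not carry over. Pictures are saved under pics/ and viewed, at most 14 in all, crops included, and the job is handed in when it is done.

Besides the shell and the picture viewer there is one more tool, called after ">>>" as a command line: name --argument value ..., lists and objects as JSON in quotes. drive_tool: Moves the arm, as the interface text tells. Its arguments: {"type":"object","properties":{"steps":{"type":"array","items":{"type":"array"}},"grip_force":{"type":"number"}},"required":["steps"]}

```bash
mkdir -p pics; ls
python3 - <<'E'
from workcell import bot
import cv2,json
for n in("scene","top"):
    c=bot.camera(n); cv2.imwrite(f"pics/{n}0.png",c["color"][:,:,::-1]); print(n,{k:v for k,v in c.items() if k!="color"})
print(bot.read_state())
E
```

```text
pics
scene {'vfov': 43.090968866941644, 'cx': 283.4485407960142, 'cy': 221.4371034999299, 'rvec': array([ 1.07716093, -1.97646889,  1.31956422]), 'tvec': array([274.36994702, 191.48209594, 907.89814373])}
top {'vfov': 47.99609393179156, 'cx': 274.5206820566687, 'cy': 209.96043567364882, 'rvec': array([ 2.12117767, -2.10098908,  0.18330837]), 'tvec': array([  23.44121772,  495.26724794, 1225.40172646])}
{'time_s': 0.1, 'joints': array([ 1.13791001e+00,  1.58987785e-01,  1.59810015e+00,  1.66764845e-05,
        1.38617833e+00, -2.10128743e-01]), 'qvel': array([ 0.00046708, -0.0025968 , -0.00421645,  0.00078497, -0.00046294,
        0.00045678]), 'effort': array([ 1.15752787e-04, -3.86498952e+01, -3.22962034e+01,  7.02696363e-02,
        3.38593055e-02, -4.97975122e-05]), 'tool_pos': array([126.82154291, 560.26883535, 213.7194607 ]), 'tool_rot': array([-3.49127961e-01, -3.12158414e+00,  2.48563626e-03]), 'ft_force': array([ 0.85166073, -0.09046491, -0.04084476]), 'torque': array([ 0.03951244, -0.007031  ,  0.02598998]), 'finger_force': 0.0, 'finger_gap': 91.794926771455}
```

View pics/top0.png

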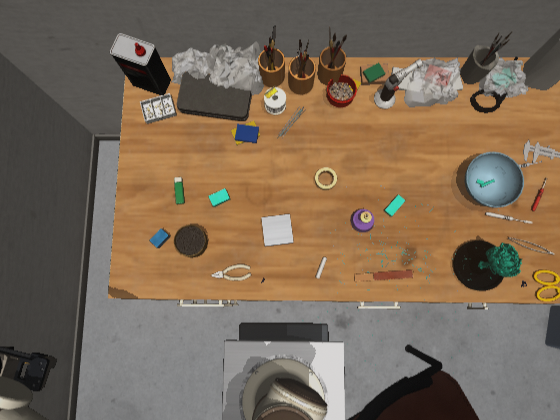

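View pics/scene0.png

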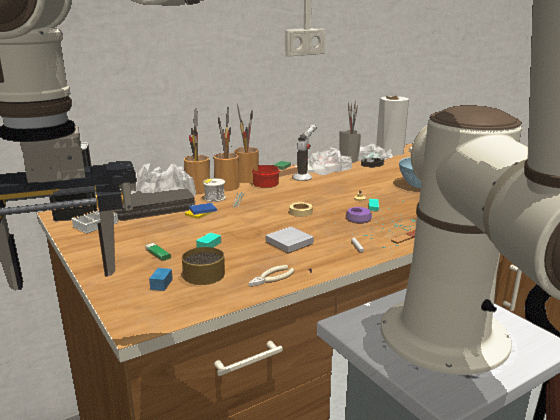

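```bash
cat > h.py <<'E'
import numpy as np, cv2
from workcell import bot
from scipy.spatial.transform import Rotation as R
def cast(c,px,z):
    px=np.atleast_2d(np.asarray(px,float)); f=c["color"].shape[0]/2/np.tan(np.radians(c["vfov"]/2))
    M=cv2.Rodrigues(np.asarray(c["rvec"]))[0]; o=-M.T@np.asarray(c["tvec"])
    d=np.c_[(px[:,0]-c["cx"])/f,(px[:,1]-c["cy"])/f,np.ones(len(px))]@M
    return (o+d*((z-o[2])/d[:,2])[:,None])[:,:2]
# name: hsv lo, hi, height of plane used, window x0,y0,x1,y1 of top picture
def find(c,lo,hi,z,win,full=False):
    x0,y0,x1,y1=win
    m=cv2.inRange(cv2.cvtColor(c["color"],cv2.COLOR_RGB2HSV),lo,hi)
    k=np.zeros_like(m); k[y0:y1,x0:x1]=m[y0:y1,x0:x1]
    cs=cv2.findContours(k,cv2.RETR_EXTERNAL,cv2.CHAIN_APPROX_NONE)[0]
    q=max(cs,key=cv2.contourArea)
    n,l,st,_=cv2.connectedComponentsWithStats(k); i=1+st[1:,4].argmax()
    ys,xs=np.nonzero(l==i)
    w=cast(c,np.c_[xs,ys],z).astype(np.float32)
    r=cv2.minAreaRect(w); mu=w.mean(0); ev,V=np.linalg.eigh(np.cov((w-mu).T))
    s=np.sqrt(12*ev); a=np.degrees(np.arctan2(V[1,1],V[0,1]))%180
    return dict(mean=mu.round(1),rect=np.round(r[0],1),rsize=np.round(r[1],1),rang=round(r[2],1),sides=s.round(1),longdir=round(a,1),n=len(xs))
E
python3 - <<'E'
from h import *
c=bot.camera("top"); M=cv2.Rodrigues(c["rvec"])[0]; print("cam",-M.T@c["tvec"])
hsv=cv2.cvtColor(c["color"],cv2.COLOR_RGB2HSV)
for n,p in dict(blue=(159,238),g1=(219,198),g2=(395,205),bench=(277,230),lamp=(358,226),tin=(175,240),tape=(317,178),lt=(179,190),wood=(300,220)).items(): print(n,hsv[p[1],p[0]])
S=dict(blue=((95,120,60),(115,255,255),13,(140,220,180,255)),
 g1=((75,100,100),(92,255,255),8.5,(200,180,240,215)),g2=((75,100,100),(92,255,255),8.5,(375,185,415,225)),
 bench=((0,0,100),(179,50,255),10,(255,205,305,255)),lamp=((115,50,30),(160,255,255),10,(340,195,385,240)),
 tape=((15,20,150),(35,120,255),9,(305,160,345,195)))
for n,a in S.items(): print(n,find(c,*a))
big=[cv2.resize(c["color"][y:y+50,x:x+66],None,fx=4,fy=4,interpolation=cv2.INTER_NEAREST) for x,y in((140,215),(190,173),(362,180),(244,205),(330,195),(293,153))]
cv2.imwrite("pics/crops.png",np.vstack([np.hstack(big[:3]),np.hstack(big[3:])])[:,:,::-1])
E
```

```text
cam [ 250.90162143    1.86462617 1297.88035978]
blue [102 165 150]
g1 [ 85 178 214]
g2 [ 84 180 214]
bench [150   1 204]
lamp [139 107 160]
tin [ 15 133  46]
tape [ 24  85 218]
lt [ 69 157 128]
wood [ 15 147 168]
blue {'mean': array([422., 347.], dtype=float32), 'rect': array([422.8, 347.4]), 'rsize': array([28.2, 44. ]), 'rang': 47.0, 'sides': array([28.7, 45.1]), 'longdir': np.float64(138.3), 'n': 167}
g1 {'mean': array([538.6, 185.9], dtype=float32), 'rect': array([538.7, 186. ]), 'rsize': array([33., 52.]), 'rang': 25.9, 'sides': array([33.1, 52.4]), 'longdir': np.float64(115.1), 'n': 214}
g2 {'mean': array([ 519.7, -304.3], dtype=float32), 'rect': array([ 519.6, -304.3]), 'rsize': array([26.3, 60.2]), 'rang': 48.6, 'sides': array([26.2, 60.3]), 'longdir': np.float64(139.0), 'n': 202}
bench {'mean': array([447.2,  21.7], dtype=float32), 'rect': array([447.5,  21.7]), 'rsize': array([81.7, 79.5]), 'rang': 7.7, 'sides': array([79.3, 81.5]), 'longdir': np.float64(5.0), 'n': 843}
lamp {'mean': array([ 472.4, -211.4], dtype=float32), 'rect': array([ 476.2, -214.3]), 'rsize': array([58.6, 62. ]), 'rang': 63.0, 'sides': array([54.5, 59.9]), 'longdir': np.float64(32.8), 'n': 288}
tape {'mean': array([ 596.7, -113.4], dtype=float32), 'rect': array([ 597.1, -113.6]), 'rsize': array([59.1, 61.3]), 'rang': 89.7, 'sides': array([64.6, 67.9]), 'longdir': np.float64(4.3), 'n': 204}
```

View pics/crops.png

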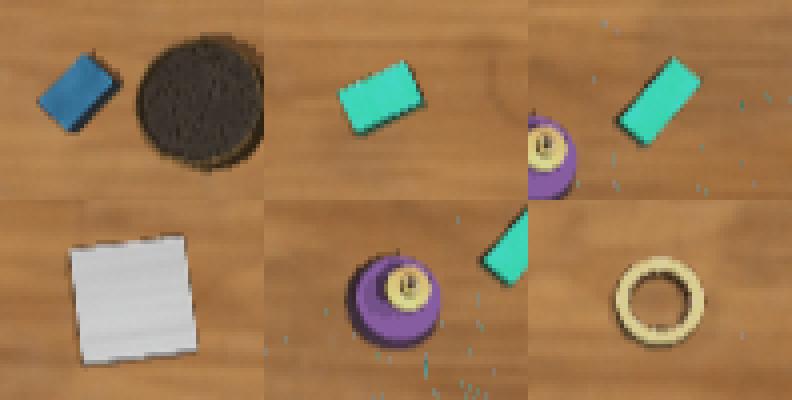

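```bash
cat > m.py <<'E'
from h import *
TEAL=((75,100,100),(92,255,255)); BLUE=((95,120,60),(115,255,255))
def benchfit(c):
    m=cv2.inRange(cv2.cvtColor(c["color"],cv2.COLOR_RGB2HSV),(0,0,100),(179,50,255))
    k=np.zeros_like(m); k[205:255,255:305]=m[205:255,255:305]
    ct=max(cv2.findContours(k,0,cv2.CHAIN_APPROX_NONE)[0],key=cv2.contourArea)
    w=cast(c,ct[:,0],20); mu=w.mean(0); th=np.radians(6)
    for _ in range(3):
        A=np.array([[np.cos(th),np.sin(th)],[-np.sin(th),np.cos(th)]]); q=(w-mu)@A.T; an=[];off={}
        for ax in(0,1):
            for s in(1,-1):
                e=q[(q[:,ax]*s>30)&(abs(q[:,1-ax])<32)]; p=np.polyfit(e[:,1-ax],e[:,ax],1); an.append(np.arctan(p[0])*(1 if ax else -1)); off[ax,s]=p[1]
        mu=mu+np.array([(off[0,1]+off[0,-1])/2,(off[1,1]+off[1,-1])/2])@A; th+=np.mean(an)
    return mu,np.degrees(th),off
E
python3 - <<'E'
from m import *
cs=[bot.camera("top") for _ in range(3)]
for c in cs:
    mu,th,off=benchfit(c); print("bench",mu,th,off)
c=cs[0]
print("blue",find(c,*BLUE,26,(140,220,180,255)));print("mid",find(c,*TEAL,20,(200,180,240,215)));print("thin",find(c,*TEAL,14,(375,185,415,225)))
hsv=cv2.cvtColor(c["color"],cv2.COLOR_RGB2HSV)
m=cv2.inRange(hsv,(115,50,30),(165,255,255)); m[:195]=0;m[240:]=0;m[:,:340]=0;m[:,385:]=0
for z in(15,20,25):
    h=cv2.convexHull(np.argwhere(m)[:,::-1].astype(np.int32))[:,0]; print("lamp",z,cv2.minEnclosingCircle(cast(c,h,z).astype(np.float32)))
m=cv2.inRange(hsv,(15,20,120),(35,130,255)); k=0*m;k[160:195,305:345]=m[160:195,305:345]
h=cv2.convexHull(np.argwhere(k)[:,::-1].astype(np.int32))[:,0]; print("tape",cv2.minEnclosingCircle(cast(c,h,18).astype(np.float32)))
# scene cam cross-check
s=bot.camera("scene")
print("s blue",find(s,*BLUE,13,(140,260,185,295)));print("s mid",find(s,*TEAL,12,(190,228,228,252)))
print("s thin",find(s,*TEAL,9,(365,195,385,215))); 
st=bot.read_state(); Rm=R.from_rotvec(st["tool_rot"]).as_matrix(); print(Rm.round(3))
E
```

```text
bench [445.90384243  21.57626823] 7.8226727361000705 {(0, 1): np.float64(39.31843330692007), (0, -1): np.float64(-39.31863266105845), (1, 1): np.float64(38.19824851752375), (1, -1): np.float64(-38.197848154013016)}
bench [445.84218239  21.56764435] 7.695186597521763 {(0, 1): np.float64(39.24314050085622), (0, -1): np.float64(-39.270194517565386), (1, 1): np.float64(38.198044248858295), (1, -1): np.float64(-38.19787759059747)}
bench [445.84744043  21.6294621 ] 7.604060569470964 {(0, 1): np.float64(39.243284153666345), (0, -1): np.float64(-39.24321008261007), (1, 1): np.float64(38.25876266092322), (1, -1): np.float64(-38.25851287380029)}
blue {'mean': array([420.3, 343.5], dtype=float32), 'rect': array([421.1, 343.9]), 'rsize': array([27.9, 43.6]), 'rang': 47.0, 'sides': array([28.4, 44.7]), 'longdir': np.float64(138.3), 'n': 167}
mid {'mean': array([536.1, 184.6], dtype=float32), 'rect': array([536.4, 184.5]), 'rsize': array([32.1, 50.9]), 'rang': 27.8, 'sides': array([32.6, 51.5]), 'longdir': np.float64(116.4), 'n': 212}
thin {'mean': array([ 518.5, -303. ], dtype=float32), 'rect': a
[... 388 characters left out ...]
347656), 32.05312728881836)
s blue {'mean': array([433. , 342.1], dtype=float32), 'rect': array([425.3, 346.8]), 'rsize': array([34.6, 87.3]), 'rang': 59.8, 'sides': array([31.9, 82.5]), 'longdir': np.float64(151.3), 'n': 197}
s mid {'mean': array([537.8, 183.4], dtype=float32), 'rect': array([540.6, 181.3]), 'rsize': array([53.8, 75.6]), 'rang': 48.8, 'sides': array([46.5, 69.1]), 'longdir': np.float64(135.2), 'n': 259}
s thin {'mean': array([ 515.2, -300.1], dtype=float32), 'rect': array([ 515.3, -301. ]), 'rsize': array([24.6, 88.7]), 'rang': 48.6, 'sides': array([25.9, 91. ]), 'longdir': np.float64(138.0), 'n': 114}
[[-0.975  0.221 -0.   ]
 [ 0.221  0.975 -0.   ]
 [ 0.    -0.    -1.   ]]
```

```bash
cat > g.py <<'E'
import sys; from h import *
def go(x,y,z,ang):
    s=bot.read_state(); Rm=R.from_rotvec(s["tool_rot"]).as_matrix(); p=np.asarray(s["tool_pos"])
    Y=np.array([np.cos(np.radians(ang)),np.sin(np.radians(ang)),0]); Z=np.array([0,0,-1.]); G=np.c_[np.cross(Y,Z),Y,Z]
    print("t",round(s["time_s"],2),"pos",p.round(1),"yaw",np.degrees(np.arctan2(Rm[1,1],Rm[0,1])).round(1),"gap",round(s["finger_gap"],1),
      "| shift m",(Rm.T@(np.array([x,y,z])-p)/1000).round(4),"turn",np.degrees(R.from_matrix(Rm.T@G).as_rotvec()).round(1))
if __name__=="__main__":
    a=list(map(float,sys.argv[1:]))
    for i in range(0,len(a),4): go(*a[i:i+4])
E
python3 g.py 420.5 344 110 138.3
```

```text
t 0.35 pos [127.  560.6 214.4] yaw 77.2 gap 91.9 | shift m [-0.3341 -0.1464  0.1044] turn [ -0.   -0.  -61.1]
```

Careful with the scale: shifts go in shares of 0.8 m and turns go in shares of 90 degrees. That gives: -0.3341 m / 0.8 = -0.4176, -0.1464 m / 0.8 = -0.183, -61.1 degrees / 90 = -0.6789.

>>> drive_tool --steps '[[[-0.05,-0.0225,0.0163],[0,0,-0.0889],1],[[-0.1125,-0.05,0.0375],[0,0,-0.1889],0.8],[[-0.175,-0.075,0.0563],[0,0,-0.2889],0.7],[[-0.2375,-0.1038,0.075],[0,0,-0.3889],0.7],[[-0.3,-0.1313,0.0938],[0,0,-0.4889],0.7],[[-0.3625,-0.1588,0.1125],[0,0,-0.5778],0.7],[[-0.4,-0.175,0.125],[0,0,-0.6444],0.7],[[-0.4176,-0.183,0.1305],[0,0,-0.6789],0.7],[[-0.4176,-0.183,0.1305],[0,0,-0.6789],0.7],[[-0.4176,-0.183,0.1305],[0,0,-0.6789],0.7],[[-0.4176,-0.183,0.1305],[0,0,-0.6789],0.7]]' --grip_force 20

```text
time_s: 1.72
tool_pos: [420.0, 344.8, 110.5]
tool_rot: [-1.287, 2.865, 0.0]
ft_force: [0.7, -0.6, -0.1]
finger_gap: 64.3
finger_force: 0.0
```

Run:
```python
from m import *
from g import go
go(420.5,344,4,138.3)
s=bot.camera("scene"); cv2.imwrite("pics/s1.png",cv2.resize(s["color"][130:370,40:360],None,fx=2,fy=2)[:,:,::-1])
```

```text
t 1.73 pos [420.  344.8 110.5] yaw 138.4 gap 64.3 | shift m [ 0.0004 -0.0009  0.1065] turn [-0.   0.   0.1]
```

View pics/s1.png

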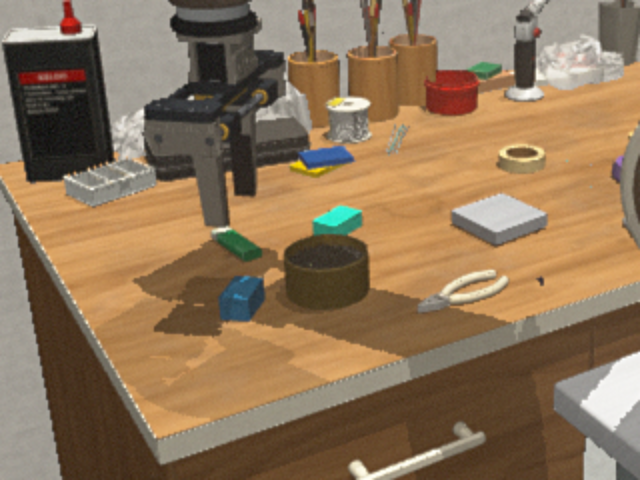

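Crop shows the open gripper hovering above the blue block (crop px 242,298), clear of tin and lighter. Going down.

Converted, 0.1065 m / 0.8 = 0.1331, -0.0009 m / 0.8 = -0.0011.

>>> drive_tool --steps '[[[0.0005,-0.0011,0.0438],[0,0,0],0.7],[[0.0005,-0.0011,0.0875],[0,0,0],0.7],[[0.0005,-0.0011,0.1188],[0,0,0],0.7],[[0.0005,-0.0011,0.1331],[0,0,0],0.7],[[0.0005,-0.0011,0.1331],[0,0,0],0.7],[[0.0005,-0.0011,0.1331],[0,0,0],0.3],[[0.0005,-0.0011,0.1331],[0,0,0],0.3],[[0.0005,-0.0011,0.1331],[0,0,0],0.3],[[0.0005,-0.0011,0.1331],[0,0,0],0.3],[[0.0005,-0.0011,0.1331],[0,0,0],0.3]]'

```text
time_s: 3.02
tool_pos: [421.8, 343.8, 4.9]
tool_rot: [-1.285, 2.864, 0.0]
ft_force: [-0.4, -0.5, 5.6]
finger_gap: 46.5
finger_force: 20.0
```

```bash
python3 g.py 420.5 344 110 138.3 445.9 21.6 110 97.4
```

```text
t 3.02 pos [421.8 343.8   4.9] yaw 138.3 gap 46.5 | shift m [ 0.0005  0.0011 -0.1051] turn [-0.   0.1  0. ]
t 3.02 pos [421.8 343.8   4.9] yaw 138.3 gap 46.5 | shift m [ 0.2245 -0.2322 -0.1054] turn [ 0.   0.1 40.9]
```

Converted, -0.2322 m / 0.8 = -0.2903, 0.2245 m / 0.8 = 0.2806, 40.9 degrees / 90 = 0.4544.

>>> drive_tool --steps '[[[0,0,-0.025],[0,0,0],0.3],[[0,0,-0.075],[0,0,0],0.3],[[0.0125,-0.0125,-0.1318],[0,0,0.0222],0.3],[[0.05,-0.0525,-0.1318],[0,0,0.0889],0.3],[[0.0875,-0.0913,-0.1318],[0,0,0.1444],0.3],[[0.125,-0.13,-0.1318],[0,0,0.2111],0.3],[[0.1625,-0.1688,-0.1318],[0,0,0.2667],0.3],[[0.2,-0.2075,-0.1318],[0,0,0.3333],0.3],[[0.2375,-0.2463,-0.1318],[0,0,0.3889],0.3],[[0.2688,-0.2775,-0.1318],[0,0,0.4333],0.3],[[0.2806,-0.2903,-0.1318],[0,0,0.4544],0.3],[[0.2806,-0.2903,-0.1318],[0,0,0.4544],0.3]]'

```text
time_s: 4.53
tool_pos: [445.2, 21.0, 109.1]
tool_rot: [0.202, -3.135, -0.001]
ft_force: [-0.2, 0.7, -0.8]
finger_gap: 46.1
finger_force: 20.0
```

>>> drive_tool --steps '[[[0,0,0],[0,0,0],0.3],[[0,0,0],[0,0,0],0.3],[[0,0,0],[0,0,0],0.3]]'

```text
time_s: 4.9
tool_pos: [445.1, 21.9, 109.1]
tool_rot: [0.206, -3.135, -0.0]
ft_force: [0.4, -0.2, -0.7]
finger_gap: 46.5
finger_force: 20.0
```

Run:
```python
from m import *
from g import go
go(445.9,21.6,25.5,97.4)
t=bot.camera("top");cv2.imwrite("pics/t1.png",cv2.resize(t["color"][150:290,160:400],None,fx=3,fy=3)[:,:,::-1])
```

```text
t 4.9 pos [445.1  21.9 109.1] yaw 97.5 gap 46.5 | shift m [-0.0007 -0.0004  0.0836] turn [ 0.  -0.   0.1]
```

View pics/t1.png

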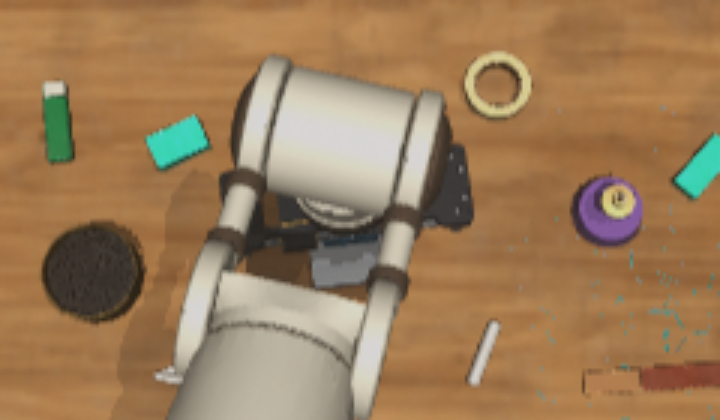

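The arm hides the bench block from above; nothing amiss, everything else in place (lighter crop 57,122, lamp 608,210). Lowering.

Converted, 0.084 m / 0.8 = 0.105, -0.0007 m / 0.8 = -0.0009.

>>> drive_tool --steps '[[[-0.0009,-0.0005,0.0375],[0,0,0],0.3],[[-0.0009,-0.0005,0.0688],[0,0,0],0.3],[[-0.0009,-0.0005,0.09],[0,0,0],0.3],[[-0.0009,-0.0005,0.1],[0,0,0],0.3],[[-0.0009,-0.0005,0.1044],[0,0,0],0.3],[[-0.0009,-0.0005,0.1048],[0,0,0],0.3],[[-0.0009,-0.0005,0.105],[0,0,0],0.3],[[-0.0009,-0.0005,0.105],[0,0,0],0.3]]'

```text
time_s: 5.95
tool_pos: [446.3, 20.8, 25.5]
tool_rot: [-0.204, 3.134, -0.0]
ft_force: [0.0, -0.1, -0.7]
finger_gap: 46.1
finger_force: 20.0
```

```bash
python3 g.py 445.9 21.6 25 97.4
```

```text
t 5.95 pos [446.3  20.8  25.5] yaw 97.4 gap 46.1 | shift m [0.0003 0.0008 0.0005] turn [-0.  0.  0.]
```

Converted, 0.0014 m / 0.8 = 0.0018, 0.0012 m / 0.8 = 0.0015.

>>> drive_tool --steps '[[[0,0.0005,0.0009],[0,0,0],0.3],[[0,0.0005,0.0015],[0,0,0],0.3],[[0,0.0005,0.0018],[0,0,0],0.3],[[0,0.0005,0.0018],[0,0,0],0.3]]'

```text
time_s: 6.45
tool_pos: [446.2, 21.1, 24.9]
tool_rot: [-0.204, 3.135, -0.001]
ft_force: [-4.2, 0.3, 10.4]
finger_gap: 46.1
finger_force: 20.0
```

Contact (10 N). Release, rise, swing toward the thin block.

Converted, -0.1 m / 0.8 = -0.125, -0.06 m / 0.8 = -0.075.

>>> drive_tool --steps '[[[0,0,-0.0004],[0,0,0],0.65],[[0,0,-0.0004],[0,0,0],0.65],[[0,0,-0.0004],[0,0,0],0.65],[[0,0,-0.025],[0,0,0],0.65],[[0,0,-0.075],[0,0,0],0.65],[[0,0,-0.125],[0,0,0],0.65],[[0,0,-0.125],[0,0,0],0.65]]'

```text
time_s: 7.32
tool_pos: [448.5, 20.7, 126.9]
tool_rot: [-0.203, 3.128, -0.003]
ft_force: [-0.8, -0.7, 0.1]
finger_gap: 59.6
finger_force: 0.0
```

```bash
python3 g.py 518.5 -303 110 49 518.5 -303 110 229
```

```text
t 7.33 pos [448.5  20.7 126.9] yaw 97.4 gap 59.6 | shift m [-0.0274 -0.33    0.0178] turn [ 0.   0.4 48.4]
t 7.33 pos [448.5  20.7 126.9] yaw 97.4 gap 59.6 | shift m [-0.0274 -0.33    0.0178] turn [  -0.5    0.  -131.6]
```

Converted, -0.33 m / 0.8 = -0.4125, -0.0274 m / 0.8 = -0.0343, 48.4 degrees / 90 = 0.5378.

>>> drive_tool --steps '[[[-0.005,-0.05,0],[0,0,0.0667],0.6],[[-0.01,-0.1125,0],[0,0,0.1556],0.55],[[-0.015,-0.175,0],[0,0,0.2333],0.55],[[-0.02,-0.2375,0.0063],[0,0,0.3111],0.55],[[-0.025,-0.3,0.0125],[0,0,0.4],0.55],[[-0.03,-0.3625,0.0188],[0,0,0.4778],0.55],[[-0.0343,-0.4,0.0223],[0,0,0.5222],0.55],[[-0.0343,-0.4125,0.0223],[0,0,0.5378],0.55],[[-0.0343,-0.4125,0.0223],[0,0,0.5378],0.55],[[-0.0343,-0.4125,0.0223],[0,0,0.5378],0.55],[[-0.0343,-0.4125,0.0223],[0,0,0.5378],0.55]]'

```text
time_s: 8.7
tool_pos: [515.8, -301.3, 106.0]
tool_rot: [-1.097, -2.944, -0.0]
ft_force: [1.1, -0.5, 0.3]
finger_gap: 50.5
finger_force: 0.0
```

Run:
```python
from m import *
from g import go
go(518.5,-303,4,49)
t=bot.camera("top");cv2.imwrite("pics/t2.png",np.vstack([cv2.resize(t["color"][195:265,230:390],None,fx=5,fy=5,interpolation=cv2.INTER_NEAREST)])[:,:,::-1])
print("blue",find(t,*BLUE,46,(255,205,305,255)))
s=bot.camera("scene");cv2.imwrite("pics/s2.png",cv2.resize(s["color"][150:290,220:420],None,fx=4,fy=4)[:,:,::-1])
```

```text
t 8.7 pos [ 515.8 -301.3  106. ] yaw 49.1 gap 50.5 | shift m [-0.0032  0.0005  0.102 ] turn [ 0.  -0.   0.1]
blue {'mean': array([443.9,  22.2], dtype=float32), 'rect': array([444.1,  22.1]), 'rsize': array([30.3, 44.8]), 'rang': 6.9, 'sides': array([30.6, 45.4]), 'longdir': np.float64(97.3), 'n': 188}
```

View pics/t2.png

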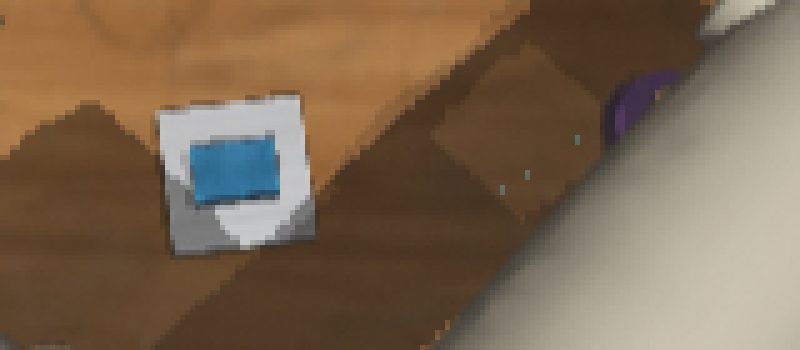

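View pics/s2.png

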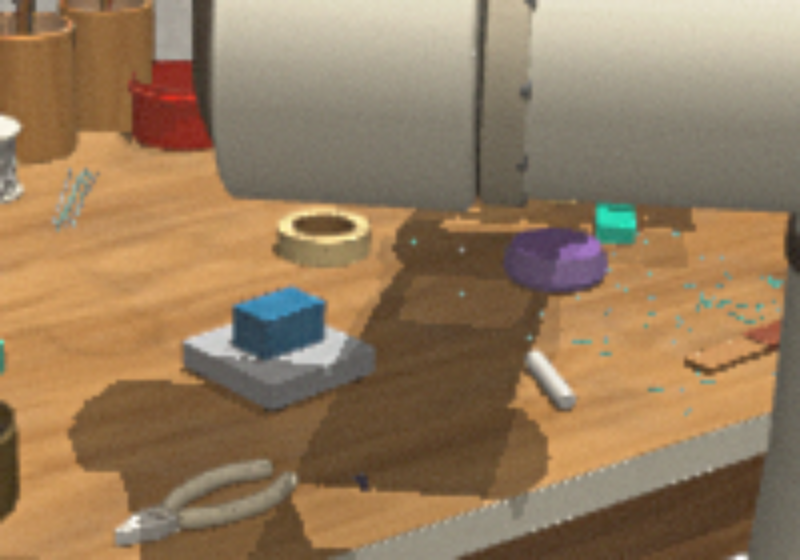

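The blue block sits flat, within about 2 mm of the bench block's middle (crop 235,171 against 237,176, with height parallax). Picking the thin block.

>>> drive_tool --steps '[[[-0.0031,0.0004,0.0438],[0,0,0],0.55],[[-0.0031,0.0004,0.0875],[0,0,0],0.55],[[-0.0031,0.0004,0.1125],[0,0,0],0.55],[[-0.0031,0.0004,0.125],[0,0,0],0.55],[[-0.0031,0.0004,0.125],[0,0,0],0.55],[[-0.0031,0.0004,0.125],[0,0,0],0.55]]'

```text
time_s: 9.55
tool_pos: [518.7, -304.6, 7.3]
tool_rot: [1.098, 2.941, -0.001]
ft_force: [0.6, 0.1, 0.6]
finger_gap: 50.4
finger_force: 0.0
```

```bash
python3 g.py 518.5 -303 3.5 49
```

```text
t 9.55 pos [ 518.7 -304.6    7.3] yaw 49.0 gap 50.4 | shift m [0.0012 0.001  0.0038] turn [-0.   0.1  0. ]
```

Converted, 0.0035 m / 0.8 = 0.0044, 0.0012 m / 0.8 = 0.0015.

>>> drive_tool --steps '[[[0.0015,0.0013,0.0044],[0,0,0],0.55],[[0.0015,0.0013,0.0044],[0,0,0],0.55],[[0.0015,0.0013,0.0044],[0,0,0],0.15],[[0.0015,0.0013,0.0044],[0,0,0],0.15],[[0.0015,0.0013,0.0044],[0,0,0],0.15],[[0.0015,0.0013,0.0044],[0,0,0],0.15],[[0.0015,0.0013,0.0044],[0,0,0],0.15],[[0.0015,0.0013,0.0044],[0,0,0],0.15]]'

```text
time_s: 10.55
tool_pos: [517.6, -302.3, 2.5]
tool_rot: [1.099, 2.943, -0.0]
ft_force: [0.2, -0.0, 0.5]
finger_gap: 25.9
finger_force: 20.0
```

```bash
python3 g.py 518.5 -303 110 49 445 21.8 120 7.4
```

```text
t 10.55 pos [ 517.6 -302.3    2.5] yaw 49.0 gap 25.9 | shift m [-1.100e-03  1.000e-04 -1.075e-01] turn [-0.  0.  0.]
t 10.55 pos [ 517.6 -302.3    2.5] yaw 49.0 gap 25.9 | shift m [ 0.2673  0.1972 -0.1176] turn [-0.   0.  41.6]
```

Converted, 0.2673 m / 0.8 = 0.3341, 0.1972 m / 0.8 = 0.2465, 41.6 degrees / 90 = 0.4622.

>>> drive_tool --steps '[[[0,0,-0.025],[0,0,0],0.15],[[0,0,-0.075],[0,0,0],0.15],[[0,0,-0.1313],[0,0,0],0.15],[[0.0313,0.0225,-0.147],[0,0,0.0444],0.15],[[0.075,0.055,-0.147],[0,0,0.1],0.15],[[0.125,0.0925,-0.147],[0,0,0.1667],0.15],[[0.175,0.1288,-0.147],[0,0,0.2444],0.15],[[0.225,0.1663,-0.147],[0,0,0.3111],0.15],[[0.275,0.2025,-0.147],[0,0,0.3778],0.15],[[0.3125,0.23,-0.147],[0,0,0.4333],0.15],[[0.3341,0.2465,-0.147],[0,0,0.4622],0.15],[[0.3341,0.2465,-0.147],[0,0,0.4622],0.15]]'

```text
time_s: 12.05
tool_pos: [445.1, 22.9, 121.1]
tool_rot: [2.068, 2.363, 0.001]
ft_force: [-0.0, 0.3, -0.1]
finger_gap: 26.2
finger_force: 20.0
```

>>> drive_tool --steps '[[[0,0,0],[0,0,0],0.15],[[0,0,0],[0,0,0],0.15],[[0,0,0],[0,0,0],0.15],[[0,0,0],[0,0,0],0.15]]'

```text
time_s: 12.55
tool_pos: [445.1, 21.5, 120.0]
tool_rot: [-2.073, -2.36, 0.0]
ft_force: [0.4, 0.6, -0.9]
finger_gap: 26.0
finger_force: 20.0
```

```bash
python3 g.py 445 21.8 53 7.4
```

```text
t 12.55 pos [445.1  21.5 120. ] yaw 7.4 gap 26.0 | shift m [ 0.0003 -0.0001  0.067 ] turn [-0.  0.  0.]
```

Converted, 0.067 m / 0.8 = 0.0838, 0.0003 m / 0.8 = 0.0004.

>>> drive_tool --steps '[[[0.0004,0,0.0313],[0,0,0],0.15],[[0.0004,0,0.0563],[0,0,0],0.15],[[0.0004,0,0.075],[0,0,0],0.15],[[0.0004,0,0.0825],[0,0,0],0.15],[[0.0004,0,0.0838],[0,0,0],0.15],[[0.0004,0,0.0838],[0,0,0],0.15],[[0.0004,0,0.0838],[0,0,0],0.15]]'

```text
time_s: 13.42
tool_pos: [445.6, 22.1, 53.6]
tool_rot: [2.072, 2.36, 0.001]
ft_force: [-0.3, 0.5, -0.2]
finger_gap: 25.9
finger_force: 20.0
```

Run:
```python
from m import *
from g import go
go(445,21.8,49,7.4)
s=bot.camera("scene");cv2.imwrite("pics/s3.png",cv2.resize(s["color"][180:270,230:350],None,fx=6,fy=6)[:,:,::-1])
```

```text
t 13.43 pos [445.6  22.1  53.6] yaw 7.4 gap 25.9 | shift m [-0.0002 -0.0006  0.0046] turn [0.1 0.  0. ]
```

View pics/s3.png

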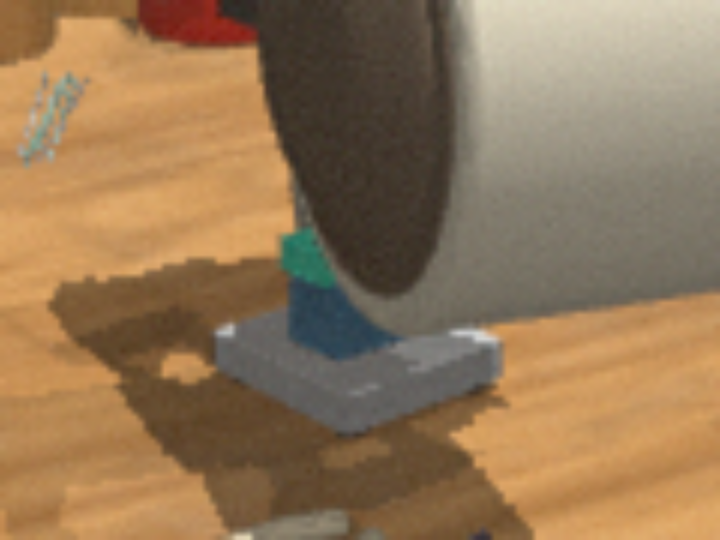

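The thin block (crop 310,258) hangs just over the blue block (340,320), ends overhanging as expected. Lowering the last few mm.

Converted, 0.0044 m / 0.8 = 0.0055, -0.0002 m / 0.8 = -0.0003.

>>> drive_tool --steps '[[[-0.0003,-0.0005,0.0025],[0,0,0],0.15],[[-0.0003,-0.0005,0.0044],[0,0,0],0.15],[[-0.0003,-0.0005,0.0055],[0,0,0],0.15],[[-0.0003,-0.0005,0.0055],[0,0,0],0.15],[[-0.0003,-0.0005,0.0055],[0,0,0],0.15]]'

```text
time_s: 14.1
tool_pos: [444.6, 21.9, 48.6]
tool_rot: [-2.073, -2.361, 0.0]
ft_force: [0.3, 1.0, 0.6]
finger_gap: 26.2
finger_force: 20.0
```

Converted, 0.0008 m / 0.8 = 0.001, 0.0005 m / 0.8 = 0.0006.

>>> drive_tool --steps '[[[0,0,0.0006],[0,0,0],0.15],[[0,0,0.001],[0,0,0],0.15],[[0,0,0.001],[0,0,0],0.15]]'

```text
time_s: 14.48
tool_pos: [444.7, 21.9, 48.6]
tool_rot: [-2.072, -2.361, 0.001]
ft_force: [-3.4, 0.6, 8.8]
finger_gap: 26.1
finger_force: 20.0
```

Contact; release and rise.

Converted, -0.07 m / 0.8 = -0.0875, -0.04 m / 0.8 = -0.05.

>>> drive_tool --steps '[[[0,0,-0.0003],[0,0,0],0.4],[[0,0,-0.0003],[0,0,0],0.4],[[0,0,-0.0003],[0,0,0],0.4],[[0,0,-0.0188],[0,0,0],0.5],[[0,0,-0.05],[0,0,0],0.55],[[0,0,-0.0875],[0,0,0],0.55],[[0,0,-0.0875],[0,0,0],0.55]]'

```text
time_s: 15.35
tool_pos: [447.0, 21.4, 121.0]
tool_rot: [2.069, 2.356, 0.005]
ft_force: [0.4, -0.3, -1.1]
finger_gap: 50.2
finger_force: 0.0
```

```bash
python3 g.py 536.5 184.6 105 26.3
```

```text
t 15.35 pos [447.   21.4 121. ] yaw 7.4 gap 50.2 | shift m [0.1502 0.1098 0.0163] turn [  0.3   0.2 -18.9]
```

Converted, 0.1502 m / 0.8 = 0.1878, 0.1098 m / 0.8 = 0.1373, -18.9 degrees / 90 = -0.21.

>>> drive_tool --steps '[[[0.025,0.0188,0],[0,0,-0.0333],0.6],[[0.0688,0.05,0],[0,0,-0.0778],0.62],[[0.1125,0.0825,0.0063],[0,0,-0.1222],0.62],[[0.1563,0.1138,0.015],[0,0,-0.1778],0.62],[[0.1878,0.1373,0.0204],[0,0,-0.21],0.62],[[0.1878,0.1373,0.0204],[0,0,-0.21],0.62],[[0.1878,0.1373,0.0204],[0,0,-0.21],0.62],[[0.1878,0.1373,0.0204],[0,0,-0.21],0.62]]'

```text
time_s: 16.35
tool_pos: [533.7, 184.1, 101.5]
tool_rot: [-1.659, -2.668, 0.001]
ft_force: [-0.4, 0.1, 0.0]
finger_gap: 57.2
finger_force: 0.0
```

Run:
```python
from m import *
from g import go
go(536.5,184.6,7,26.3)
t=bot.camera("top")
cv2.imwrite("pics/t3.png",cv2.resize(t["color"][170:290,170:400],None,fx=3.4,fy=3.4,interpolation=cv2.INTER_NEAREST)[:,:,::-1])
print("thin",find(t,*TEAL,60,(255,205,305,255)))
```

```text
t 16.35 pos [533.7 184.1 101.5] yaw 26.3 gap 57.2 | shift m [-0.0008  0.0027  0.0945] turn [-0.  0. -0.]
thin {'mean': array([444.9,  20.7], dtype=float32), 'rect': array([444.7,  20.7]), 'rsize': array([27.3, 58.9]), 'rang': 7.7, 'sides': array([27.4, 59. ]), 'longdir': np.float64(96.5), 'n': 228}
```

View pics/t3.png

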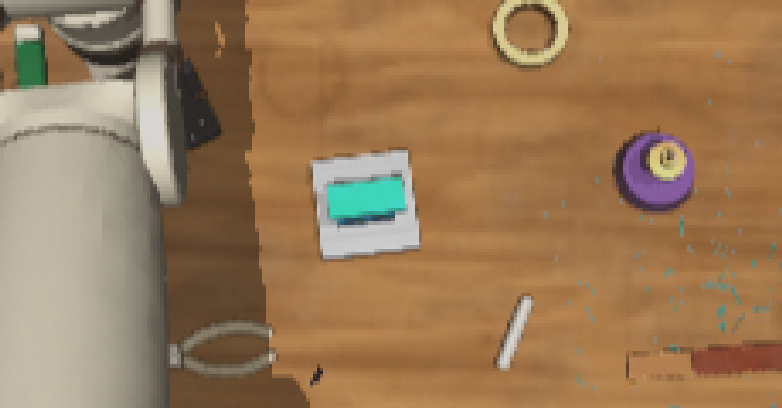

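The stack is centred on the bench block (crop 366,199), blue just peeping out in front by parallax. Now the middle block.

Converted, 0.093 m / 0.8 = 0.1163, 0.088 m / 0.8 = 0.11.

>>> drive_tool --steps '[[[-0.001,0.0028,0.0438],[0,0,0],0.62],[[-0.001,0.0028,0.0875],[0,0,0],0.62],[[-0.001,0.0028,0.11],[0,0,0],0.62],[[-0.001,0.0028,0.1163],[0,0,0],0.62],[[-0.001,0.0028,0.1163],[0,0,0],0.62],[[-0.001,0.0028,0.1163],[0,0,0],0.62]]'

```text
time_s: 17.15
tool_pos: [537.6, 185.5, 9.9]
tool_rot: [1.656, 2.667, 0.003]
ft_force: [0.2, 0.4, -0.6]
finger_gap: 56.8
finger_force: 0.0
```

```bash
python3 g.py 536.5 184.6 4 26.3
```

```text
t 17.15 pos [537.6 185.5   9.9] yaw 26.3 gap 56.8 | shift m [-0.0003 -0.0014  0.0059] turn [0.1 0.  0. ]
```

Converted, 0.0045 m / 0.8 = 0.0056, -0.001 m / 0.8 = -0.0013.

>>> drive_tool --steps '[[[0,-0.0013,0.0056],[0,0,0],0.62],[[0,-0.0013,0.0056],[0,0,0],0.62],[[0,-0.0013,0.0056],[0,0,0],0.2],[[0,-0.0013,0.0056],[0,0,0],0.2],[[0,-0.0013,0.0056],[0,0,0],0.2],[[0,-0.0013,0.0056],[0,0,0],0.2],[[0,-0.0013,0.0056],[0,0,0],0.2],[[0,-0.0013,0.0056],[0,0,0],0.2]]'

```text
time_s: 18.15
tool_pos: [535.6, 184.9, 4.1]
tool_rot: [1.657, 2.669, 0.0]
ft_force: [0.5, 0.3, 1.0]
finger_gap: 32.3
finger_force: 20.0
```

```bash
python3 g.py 460.2 -95.5 120 7.4
```

```text
t 18.15 pos [535.6 184.9   4.1] yaw 26.3 gap 32.3 | shift m [-0.2179 -0.1919 -0.1159] turn [ 0.   0.  18.9]
```

Converted, -0.2179 m / 0.8 = -0.2724, -0.1919 m / 0.8 = -0.2399, 18.9 degrees / 90 = 0.21.

>>> drive_tool --steps '[[[0,0,-0.025],[0,0,0],0.2],[[0,0,-0.075],[0,0,0],0.2],[[0,0,-0.1313],[0,0,0],0.2],[[-0.025,-0.0225,-0.1449],[0,0,0.0222],0.2],[[-0.0625,-0.055,-0.1449],[0,0,0.0444],0.2],[[-0.1,-0.0875,-0.1449],[0,0,0.0778],0.2],[[-0.1438,-0.1263,-0.1449],[0,0,0.1111],0.2],[[-0.1875,-0.165,-0.1449],[0,0,0.1444],0.2],[[-0.225,-0.1988,-0.1449],[0,0,0.1778],0.2],[[-0.2563,-0.2263,-0.1449],[0,0,0.2],0.2],[[-0.2724,-0.2399,-0.1449],[0,0,0.21],0.2],[[-0.2724,-0.2399,-0.1449],[0,0,0.21],0.2]]'

```text
time_s: 19.65
tool_pos: [460.4, -96.0, 120.6]
tool_rot: [2.074, 2.359, 0.001]
ft_force: [-0.5, -0.0, 0.3]
finger_gap: 32.0
finger_force: 20.0
```

>>> drive_tool --steps '[[[0,0,0],[0,0,0],0.2],[[0,0,0],[0,0,0],0.2],[[0,0,0],[0,0,0],0.2],[[0,0,0],[0,0,0],0.2]]'

```text
time_s: 20.15
tool_pos: [460.2, -95.1, 119.8]
tool_rot: [-2.072, -2.361, -0.0]
ft_force: [0.3, 0.0, 0.4]
finger_gap: 31.8
finger_force: 20.0
```

```bash
python3 g.py 460.2 -95.5 7 7.4
```

```text
t 20.15 pos [460.2 -95.1 119.8] yaw 7.5 gap 31.8 | shift m [-4.000e-04 -1.000e-04  1.128e-01] turn [-0.  -0.   0.1]
```

Converted, 0.1128 m / 0.8 = 0.141, 0.111 m / 0.8 = 0.1388.

>>> drive_tool --steps '[[[0,0,0.0375],[0,0,0],0.2],[[0,0,0.0813],[0,0,0],0.2],[[0,0,0.1125],[0,0,0],0.2],[[0,0,0.1313],[0,0,0],0.2],[[0,0,0.1388],[0,0,0],0.2],[[0,0,0.141],[0,0,0],0.2],[[0,0,0.141],[0,0,0],0.2],[[0,0,0.141],[0,0,0],0.2]]'

```text
time_s: 21.15
tool_pos: [460.8, -95.8, 7.8]
tool_rot: [2.072, 2.36, 0.001]
ft_force: [0.5, -0.1, 0.5]
finger_gap: 32.2
finger_force: 20.0
```

```bash
python3 g.py 460.2 -95.5 4.1 7.4
```

```text
t 21.15 pos [460.8 -95.8   7.8] yaw 7.4 gap 32.2 | shift m [ 0.0004 -0.0005  0.0037] turn [0.1 0.  0. ]
```

Converted, 0.0041 m / 0.8 = 0.0051, -0.0004 m / 0.8 = -0.0005.

>>> drive_tool --steps '[[[0.0003,-0.0005,0.0025],[0,0,0],0.2],[[0.0003,-0.0005,0.0041],[0,0,0],0.2],[[0.0003,-0.0005,0.0051],[0,0,0],0.2],[[0.0003,-0.0005,0.0051],[0,0,0],0.2],[[0.0003,-0.0005,0.0051],[0,0,0],0.2]]'

```text
time_s: 21.78
tool_pos: [459.8, -95.4, 4.0]
tool_rot: [-2.072, -2.361, 0.001]
ft_force: [-4.8, 1.9, 11.4]
finger_gap: 32.1
finger_force: 20.0
```

>>> drive_tool --steps '[[[0,0,-0.0004],[0,0,0],0.55],[[0,0,-0.0004],[0,0,0],0.55],[[0,0,-0.0004],[0,0,0],0.55],[[0,0,-0.025],[0,0,0],0.6],[[0,0,-0.075],[0,0,0],0.8],[[0,0,-0.1313],[0,0,0],1],[[0,0,-0.1313],[0,0,0],1],[[0,0,-0.1313],[0,0,0],1]]'

```text
time_s: 22.78
tool_pos: [459.2, -95.1, 107.2]
tool_rot: [-2.072, -2.36, 0.0]
ft_force: [-0.3, -0.4, -0.6]
finger_gap: 91.2
finger_force: 0.0
```

```bash
python3 g.py 594.5 -113.8 95 60
```

```text
t 22.77 pos [459.2 -95.1 107.2] yaw 7.4 gap 91.2 | shift m [-0.036   0.1317  0.0121] turn [ -0.   -0.1 -52.6]
```

Converted, 0.1317 m / 0.8 = 0.1646, -0.036 m / 0.8 = -0.045, -90 degrees / 90 = -1.

>>> drive_tool --steps '[[[0,0.0063,0],[0,0,-0.0889],1],[[-0.005,0.025,0],[0,0,-0.2],1],[[-0.0125,0.05,0],[0,0,-0.3111],1],[[-0.0188,0.075,0],[0,0,-0.4222],1],[[-0.025,0.1,0],[0,0,-0.5333],1],[[-0.0313,0.125,0],[0,0,-0.6444],1],[[-0.0375,0.1438,0.0063],[0,0,-0.7556],1],[[-0.045,0.1646,0.0125],[0,0,-0.8667],1],[[-0.045,0.1646,0.0151],[0,0,-0.9556],1],[[-0.045,0.1646,0.0151],[0,0,-1],1],[[-0.045,0.1646,0.0151],[0,0,-1],1],[[-0.045,0.1646,0.0151],[0,0,-1],1]]'

```text
time_s: 24.28
tool_pos: [594.3, -113.8, 94.7]
tool_rot: [0.202, -3.133, -0.001]
ft_force: [-0.2, -0.9, 0.5]
finger_gap: 91.9
finger_force: 0.0
```

Run:
```python
from m import *
from g import go
go(594.5,-113.8,8,97.4)
t=bot.camera("top")
cv2.imwrite("pics/t4.png",cv2.resize(t["color"][140:260,230:430],None,fx=4,fy=4,interpolation=cv2.INTER_NEAREST)[:,:,::-1])
print("mid",find(t,*TEAL,20,(306,205,345,255)))
```

```text
t 24.27 pos [ 594.3 -113.8   94.7] yaw 97.4 gap 91.9 | shift m [-0.0004 -0.0001  0.0867] turn [ 0.1 -0.1 -0. ]Traceback (most recent call last):
  File "<stdin>", line 6, in <module>
  File "h.py", line 15, in find
    q=max(cs,key=cv2.contourArea)
ValueError: max() iterable argument is empty
```

View pics/t4.png

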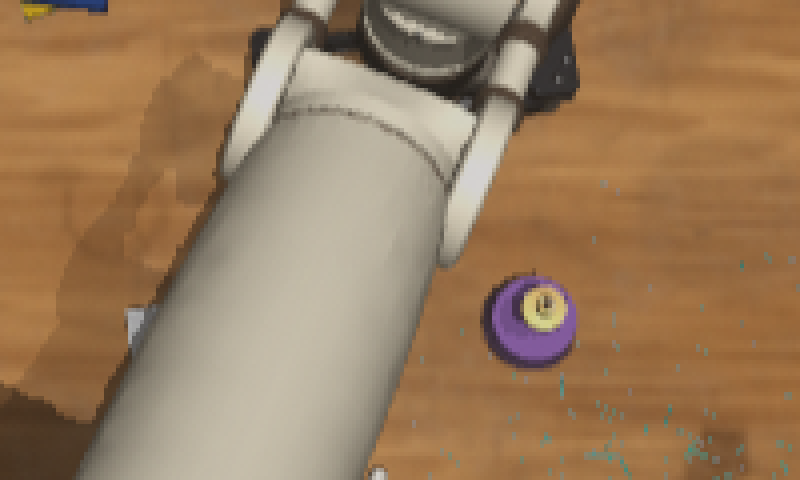

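The arm hides the middle block here (only lamp at crop 530,320 is visible); I will check it later. Descending on the tape.

Converted, 0.0885 m / 0.8 = 0.1106, 0.0875 m / 0.8 = 0.1094.

>>> drive_tool --steps '[[[0,0,0.0438],[0,0,0],1],[[0,0,0.0813],[0,0,0],1],[[0,0,0.1],[0,0,0],1],[[0,0,0.1094],[0,0,0],1],[[0,0,0.1106],[0,0,0],1],[[0,0,0.1106],[0,0,0],1],[[0,0,0.1106],[0,0,0],0.55],[[0,0,0.1106],[0,0,0],0.55],[[0,0,0.1106],[0,0,0],0.55],[[0,0,0.1106],[0,0,0],0.55],[[0,0,0.1106],[0,0,0],0.55]]'

```text
time_s: 25.7
tool_pos: [595.1, -114.1, 7.6]
tool_rot: [-0.204, 3.135, -0.0]
ft_force: [-0.8, 0.9, 1.8]
finger_gap: 61.3
finger_force: 20.0
```

```bash
python3 g.py 541.1 34 110 97.4
```

```text
t 25.7 pos [ 595.1 -114.1    7.6] yaw 97.4 gap 61.3 | shift m [ 0.0344  0.1538 -0.1025] turn [-0.  0.  0.]
```

Converted, 0.1538 m / 0.8 = 0.1923, -0.1025 m / 0.8 = -0.1281.

>>> drive_tool --steps '[[[0,0,-0.025],[0,0,0],0.55],[[0,0,-0.075],[0,0,0],0.55],[[0,0,-0.125],[0,0,0],0.55],[[0.0088,0.0375,-0.1281],[0,0,0],0.55],[[0.0175,0.0788,-0.1281],[0,0,0],0.55],[[0.0263,0.1175,-0.1281],[0,0,0],0.55],[[0.035,0.1563,-0.1281],[0,0,0],0.55],[[0.0413,0.1838,-0.1281],[0,0,0],0.55],[[0.043,0.1923,-0.1281],[0,0,0],0.55],[[0.043,0.1923,-0.1281],[0,0,0],0.55],[[0.043,0.1923,-0.1281],[0,0,0],0.55],[[0.043,0.1923,-0.1281],[0,0,0],0.55]]'

```text
time_s: 27.2
tool_pos: [541.3, 33.3, 109.9]
tool_rot: [-0.202, 3.135, -0.0]
ft_force: [0.4, 0.1, 0.2]
finger_gap: 60.5
finger_force: 20.0
```

```bash
python3 g.py 541.3 34 10 97.4
```

```text
t 27.2 pos [541.3  33.3 109.9] yaw 97.4 gap 60.5 | shift m [-0.0001  0.0007  0.0999] turn [-0.  0. -0.]
```

>>> drive_tool --steps '[[[0,0.0006,0.0375],[0,0,0],0.55],[[0,0.0006,0.075],[0,0,0],0.55],[[0,0.0006,0.1063],[0,0,0],0.55],[[0,0.0006,0.12],[0,0,0],0.55],[[0,0.0006,0.1249],[0,0,0],0.55],[[0,0.0006,0.1249],[0,0,0],0.55],[[0,0.0006,0.1249],[0,0,0],0.55]]'

```text
time_s: 28.08
tool_pos: [541.8, 34.4, 11.0]
tool_rot: [-0.204, 3.133, -0.001]
ft_force: [-0.0, -0.4, -0.2]
finger_gap: 60.9
finger_force: 20.0
```

```bash
python3 g.py 541.3 34 7.6 97.4
```

```text
t 28.07 pos [541.8  34.4  11. ] yaw 97.4 gap 60.9 | shift m [ 0.0006 -0.0003  0.0034] turn [-0.   0.1  0. ]
```

Converted, 0.0038 m / 0.8 = 0.0048, 0.0034 m / 0.8 = 0.0043.

>>> drive_tool --steps '[[[0.0004,0,0.0019],[0,0,0],0.55],[[0.0004,0,0.0035],[0,0,0],0.55],[[0.0004,0,0.0043],[0,0,0],0.55],[[0.0004,0,0.0048],[0,0,0],0.55],[[0.0004,0,0.0048],[0,0,0],0.55]]'

```text
time_s: 28.7
tool_pos: [540.9, 34.5, 7.5]
tool_rot: [0.204, -3.135, 0.0]
ft_force: [-5.0, 0.7, 9.3]
finger_gap: 60.7
finger_force: 20.0
```

Released next, rise, and swing aside to the left for a clear look.

Converted, 0.25 m / 0.8 = 0.3125, 0.2 m / 0.8 = 0.25.

>>> drive_tool --steps '[[[0,0,-0.0004],[0,0,0],0.85],[[0,0,-0.0004],[0,0,0],0.85],[[0,0,-0.0004],[0,0,0],0.85],[[0,0,-0.025],[0,0,0],0.85],[[0,0,-0.075],[0,0,0],0.9],[[0,0,-0.1313],[0,0,0],0.9],[[0,0,-0.1875],[0,0,0],0.9],[[0,0.0625,-0.1875],[0,0,0],0.9],[[0,0.125,-0.1875],[0,0,0],0.9],[[0,0.1875,-0.1875],[0,0,0],0.9],[[0,0.25,-0.1875],[0,0,0],0.9],[[0,0.3125,-0.1875],[0,0,0],0.9]]'

```text
time_s: 30.2
tool_pos: [507.8, 284.0, 156.1]
tool_rot: [-0.204, 3.135, -0.0]
ft_force: [0.9, 0.4, -1.0]
finger_gap: 83.0
finger_force: 0.0
```

Converted, 0.04 m / 0.8 = 0.05.

>>> drive_tool --steps '[[[0,0.05,0],[0,0,0],0.9],[[0,0.05,0],[0,0,0],0.9],[[0,0.05,0],[0,0,0],0.9],[[0,0.05,0],[0,0,0],0.9]]'

```text
time_s: 30.7
tool_pos: [503.4, 320.9, 156.1]
tool_rot: [0.201, -3.135, 0.001]
ft_force: [-0.7, -0.8, 0.1]
finger_gap: 82.8
finger_force: 0.0
```

Run:
```python
from m import *
t=bot.camera("top")
cv2.imwrite("pics/t5.png",cv2.resize(t["color"][160:290,160:400],None,fx=3.3,fy=3.3,interpolation=cv2.INTER_NEAREST)[:,:,::-1])
print("mid",find(t,*TEAL,20,(307,205,345,255))); print("thin",find(t,*TEAL,60,(255,205,305,255)))
hsv=cv2.cvtColor(t["color"],cv2.COLOR_RGB2HSV)
m=cv2.inRange(hsv,(15,20,120),(35,130,255)); k=0*m;k[175:210,255:310]=m[175:210,255:310]
n,l,st,_=cv2.connectedComponentsWithStats(k);k=l==1+st[1:,4].argmax()
h=cv2.convexHull(np.argwhere(k)[:,::-1].astype(np.int32))[:,0]; print("tape",cv2.minEnclosingCircle(cast(t,h,18).astype(np.float32)))
th=np.radians(7.4);u=np.array([np.cos(th),np.sin(th)]);b=np.array([445.9,21.6]);print("tape tgt",b+96*u,"mid tgt",(b+[474.5,-212.5])/2)
```

```text
mid {'mean': array([459.5, -95.5], dtype=float32), 'rect': array([459.6, -95.5]), 'rsize': array([33.3, 51.2]), 'rang': 7.7, 'sides': array([33.2, 51.6]), 'longdir': np.float64(95.8), 'n': 225}
thin {'mean': array([444.8,  20.6], dtype=float32), 'rect': array([444.8,  20.7]), 'rsize': array([27.6, 58.9]), 'rang': 6.9, 'sides': array([27.6, 59.1]), 'longdir': np.float64(96.2), 'n': 229}
tape ((539.7286376953125, 34.91799545288086), 32.4988899230957)
tape tgt [541.10043159  33.96437727] mid tgt [460.2  -95.45]
```

View pics/t5.png

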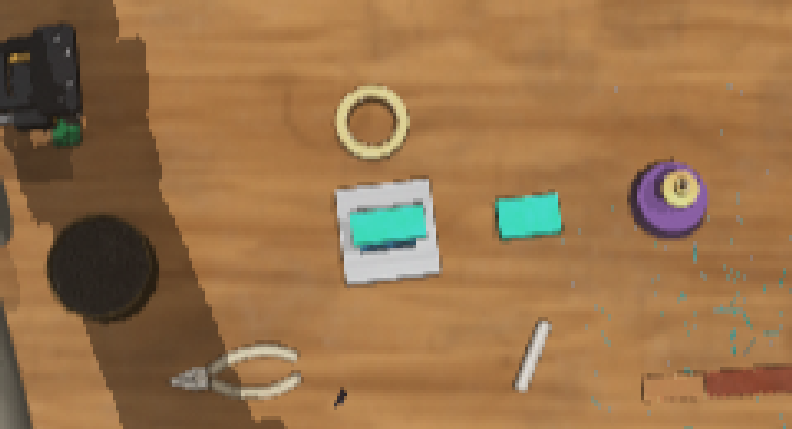

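Everything is within about 2 mm of target: tape at crop (372,122), stack at (388,226), middle block at (529,216). The snips are unmoved and the arm is at z = 156, clear of everything. Handing in.

```bash
python3 -c "
from workcell import bot
print(bot.close_job())"
```

```text
the job is handed in; nothing more can be done
None
```

The job is handed in at about 31 s: the thick and thin wax blocks are stacked on the bench block, the middle block lies halfway to the lamp and the tape roll behind the block, all within about 2 mm of target by camera; everything is let go, and neither the lighter nor the snips was touched.

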